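# Clip the lifting snap hook onto the plaster mould's eye

## Task

Get the plaster mould ready for hoisting: take the steel snap hook by its spine from the grooved wooden rest and press its gate onto the tall lifting eye on the mould's sloping front until the eye's bar passes inside and the gate springs fully shut. Then let go, leaving the hook hanging still and captive on the eye; do not knock the other loose things about.

Things in the scene. Friction and masses are not known exactly. Their poses are not given: they have to be found in the camera images.
- hook: Loose steel snap hook, 0.32 kg, a flat closed loop 12 mm thick (along y), 73 mm long (along x, plus a rope ring at -x), 76 mm high. Starts upright in the rest: spine up, gate down. Origin: centre of its underside. z: from gate up to spine; x: from hinge end to nose end. Hinge arm: x = -36 to -24, z = 0 to 50 mm. Inside opening: z = 9 to 48, x = -24 to about 23 mm.
- hook_spine (a point): Middle of the hook's spine, the part to grip, at x = 0, y = 0, z = 62 mm of the hook (hook axes). The spine is a solid flat bar along x: x = -35 to 35, z = 48 to 76 mm, 12 mm thick. Fingertips that reach below it (hook z under 48 mm) strike the eye's bar when pressing. A 30 mm rope ring stands out past its -x end.
- hook_mouth (a point): Best place for the bar to meet the gate: x = 0, y = 0, z = 0 of the hook (hook axes). Push straight, hook z along eye z, hook y along the eye's y (either way round); with the bar at hook x = -5 to +6 mm it passes the gate's end when its centre is at hook z = 20 to 33 mm, and the gate springs shut behind it. The bar strikes the spine at z = 44 mm.
- hook_nose (a point): End of the hook's nose at x = 16.5, z = 6 mm of the hook: a round 12 mm bar that bows down the hook's +x side (outer edge x = 37 mm) and ends at the bottom, tip at x = 10 mm. The gate closes the mouth between the hinge arm and this tip.
- gate (a joint): The hook's sprung gate, rad: 0 shut, grows as it swings inward (towards the spine), at most 1.25; never outward. A bar 31 mm long, 6 mm thick, hinged at x = -23, z = 6 mm of the hook, free end at x = 8 mm. It opens to 0.5 to 1 while the eye's bar passes; pressing needs about 3 N at first and up to 10 N.
- eye: Tall steel lifting eye, an inverted U of 8 mm round bar fixed on the mould. Origin: middle of its straight top bar, on the centre line. y: along that bar, horizontal; legs' centre lines at y = -26 and 26 mm (44 mm clear between). z: along the legs away from the mould, leaning 28 degrees from vertical towards the mould's front. The plaster, square to z, lies 62 mm below the origin.
- mould: Fixed white plaster mould on two timbers. Origin: on the table under it. Front (-x) is a flat flank 260 mm wide, rising at 28 degrees from x = -108, z = 63 to x = 68, z = 157 mm; lumps up to z = 190 mm behind it, x up to 175 mm. Besides the tall eye the flank carries, at y = 88 mm, a low carrying handle (24 mm high, running up the slope), which is not the eye.
- rest: Fixed wooden rest, 110 x 65 x 38 mm high, with a 15 mm wide, 18 mm deep groove along its x in which the hook stands (groove floor at z = 20 mm). Origin: centre of its underside. It stands either left or right of the mould's front, a white mixing tub stands on the other side.
- jar: Loose jar with a blue cap, 72 mm across, 75 mm high; leave alone. Origin: centre of its underside.
- cup: Loose grey cup, 72 mm across, 70 mm high; leave alone. Origin: centre of its underside.
- brush: Loose brush, 200 mm long, lying; leave alone. Origin: under its middle.
- scraper: Loose scraper, 250 mm long, lying; leave alone. Origin: under its middle.
- shard: Loose plaster shard 50 x 35 x 18 mm; leave alone. Origin: centre of its underside.
- clay: Loose block of clay 60 x 50 x 35 mm; leave alone. Origin: centre of its underside.

How it is judged:
On the way, in this order (a step that is already met when the one before it is completed fails the run):
1. the hook is lifted out of the rest (height (world z) of hook above 0.06 m), for 0.1 s.
2. the eye presses the gate inward (value of joint gate above 0.3 rad and contact force between gate and eye above 0.5 N), for 0.02 s.
3. the bar is inside the hook and the gate has sprung shut (x of eye in the frame of hook between -0.026 and 0.032 m and y of eye in the frame of hook between -0.028 and 0.028 m and z of eye in the frame of hook between 0.008 and 0.052 m and value of joint gate below 0.12 rad), for 0.2 s.
At the end, for the whole second after the job is handed in: The middle of the eye's bar lies inside the hook's loop (in the hook's frame x -26 to 32 mm, y -28 to 28 mm, z 8 to 52 mm), the gate is within 0.12 rad of shut, and the released hook hangs there (origin over 50 mm above the table), slower than 0.15 m/s (all of step 3 and height (world z) of hook above 0.05 m and linear speed of hook below 0.15 m/s); the robot touches nothing.
It fails at once if a loose bystander (jar, cup, brush, scraper, shard or clay) is moved by more than 30 mm (distance of any of jar, cup, brush, scraper, shard, clay from where it was at the start of the episode above 0.03 m).
It also fails if it takes over 48 s, if anything falls off the work surface, if the arm or the gripper's body presses on something with over 40 N, if the wrist force passes 120 N, or if a joint passes its speed limit or range.

## Robot

A 6-joint arm with a two-finger parallel gripper is mounted at the origin on the work surface. World frame = base frame: x ahead of the robot, y to its left, z up, the work surface at z = 0. Lengths are in m, angles in rad, forces in N, time in s.
With the tool pointing down it reaches from about 0.3 to 0.775 m from the base axis. Payload 14.6 kg.
Tool frame: the origin (TCP) lies at the very end of the fingers, on their centre line; the grasp point (between the pads) lies 19 mm behind it; z points along the fingers, y is the line along which they close (so a half turn about z gives the same grasp; the last joint's range is limited). The gripper opens to 94 mm and grips with 3 to 60 N. Pads are 16 mm wide; open, the fingers measure 119 mm over their backs; the gripper's body (75 mm by 177 mm) begins 78 mm behind the grasp point.
Start: joints at [1.165, 0.3, 1.521, -0, 1.321, -0.067], TCP at [0.183, 0.519, 0.205] pointing down, gripper open.
Joint ranges: [-3.03, 3.03], [-0.79, 2.21], [0.23, 2.52], [-1.04, 4.18], [0, 3.07], [-2.55, 2.55]. Speed limits (rad/s): [2.22, 2.22, 2.57, 3.14, 3.14, 3.14].

## Interface

Orientations are given as [roll, pitch, yaw] about the fixed x, y, z axes, in that order (R = Rz(yaw) Ry(pitch) Rx(roll)).
In Python, from station import ctrl gives the robot as it stands. The module is installed in compiled form; this text tells all that it offers.
- The arm moves only by the tool play_rows, never from a script. Its argument "commands" is a list of rows, each a list of 7 numbers: the shift along the tool's x, y, z in m, then the turn, a rotation vector about the tool's x, y, z in degrees, then the closure, from -1 (fully open) to 1 (shut). A call has 1 to 20 rows; each row shifts and turns the commanded pose from where the row before left it, along the tool's axes as they then stand; what a row does not reach is not made up. A row lasts 1/12 s, in which the tool goes at most 41.7 mm and 7.16 degrees, less where a joint would pass 70% of its speed; a pose out of reach is approached as far as the arm can. A call is refused whole if a number of a shift passes 0.0417 or a number of a turn 7.16, either way. A call with a gripper value outside its range is refused whole. The fingers move at their own pace and stop on an object; "force" is the grip in N (left out, the last holds). Time passes only in rows, so rows that do not move let the fingers close. It gives the time, the measured TCP pose, the force, the opening and the grip force at its end, in the units of the state.
- ctrl.get_obs(): the state, without advancing time (a new reading comes with each control period).
- ctrl.camera(name): name is "scene" or "side" or "wrist"; returns the picture (480x640x3 uint8, blue, green, red); there is no depth.
- ctrl.camera_model(name): a dict with "fx", "fy", "cx", "cy" (pixels), "rvec" (rotation vector, rad) and "tvec" (3), from world to camera coordinates, as OpenCV has them. Camera axes: x right, y down, z forward; pixel columns grow to the right and rows downward; lengths in m; the calibration is good to about 2 mm. A picture is of the moment at which its call begins: read the wrist's pose just before it. camera_model takes no time and is no camera call; for the wrist camera it gives the pose at the moment of the call.
- ctrl.hand_in(): hands the job in; it is judged then, once.
The state is a dict: "time_s": time; "qpos": joint angles; "joint_vel": joint speeds; "tau": joint torques, N m; "ee_pos": TCP position; "eef_rot": TCP orientation; "force": force on the tool from outside, world axes, zero at the start; "moment": the same for the moment, N m; "grip_width": finger opening in m; "grip_force": force on a finger pad.
Only numpy, scipy, OpenCV 4.12 (cv2) and the standard library are available. Lean on these libraries where they do the work, as an engineer would, in place of code of your own. Each camera call takes 0.05 s, during which the arm holds its last target. There are 200 camera calls.

## Working session

There is one attempt and no reset: what is moved stays moved. The work goes in short steps, Python scripts to look and compute and a tool call to move; the robot and the scene stay as the last step left them, time stands still between calls to the robot, and variables do not carry over. Pictures are saved under pics/ and viewed, at most 10 in all, crops included, and the job is handed in when it is done.

Besides the shell and the picture viewer there is one more tool, called as name([rows], argument=value, ...), one row to a line, values as JSON. play_rows: Moves the arm, as the interface text tells. Its arguments: {"type":"object","properties":{"commands":{"type":"array","items":{"type":"array","items":{"type":"number"}}},"force":{"type":"number"}},"required":["commands"]}

```bash
mkdir -p pics; cat > h.py <<'E'
import numpy as np, cv2
from station import ctrl
from scipy.spatial.transform import Rotation as R
def model(n):
    m=ctrl.camera_model(n); K=np.array([[m['fx'],0,m['cx']],[0,m['fy'],m['cy']],[0,0,1]])
    return K,cv2.Rodrigues(np.array(m['rvec'],float))[0],np.array(m['tvec'],float).ravel()
def ray(M,uv):
    K,r,t=M; d=r.T@np.linalg.inv(K)@np.array([uv[0],uv[1],1.]); return -r.T@t,d/np.linalg.norm(d)
def plane(M,uv,z):
    c,d=ray(M,uv); return c+d*(z-c[2])/d[2]
def tri(*mu):
    A=np.zeros((3,3));b=np.zeros(3);L=[]
    for M,uv in mu:
        c,d=ray(M,uv);P=np.eye(3)-np.outer(d,d);A+=P;b+=P@c;L.append((c,d))
    p=np.linalg.solve(A,b); return p,[float(np.linalg.norm(np.cross(p-c,d))) for c,d in L]
def proj(M,p):
    K,r,t=M; q=K@(r@np.array(p)+t); return q[:2]/q[2]
E
python3 - <<'E'
from h import *
for n in ("scene","side"):
    im=ctrl.camera(n); cv2.imwrite(f"pics/{n}0.png",im); M=model(n); print(n,-M[1].T@M[2],M[1][2],M[0][0,0])
print(ctrl.get_obs())
E
```

```text
scene [1.22944361 0.31892956 0.85279193] [-0.65924382 -0.31217125 -0.68406629] 467.1186942660381
side [ 0.08011247 -1.0244947   0.95472812] [ 0.3142473   0.73524848 -0.60054834] 609.5204781895841
{'time_s': 0.1, 'qpos': array([ 1.16540856e+00,  3.00384589e-01,  1.52150194e+00,  2.50054476e-05,
        1.32072795e+00, -6.65955698e-02]), 'joint_vel': array([ 0.00022611, -0.00117021, -0.00271575, -0.00063898, -0.00143063,
       -0.00038246]), 'tau': array([ 2.96052705e-03, -5.32644296e+01, -3.53281903e+01,  7.09686172e-02,
        2.35509127e-02, -7.56759050e-05]), 'ee_pos': array([0.18269265, 0.51852125, 0.20496727]), 'eef_rot': array([-3.14057470e+00, -9.21670335e-05,  2.80279421e+00]), 'force': array([ 0.42590535,  0.76096499, -0.29257307]), 'moment': array([-0.05806842, -0.00732175, -0.01411696]), 'grip_force': 0.0, 'grip_width': 0.09377359001216141}
```

View pics/scene0.png

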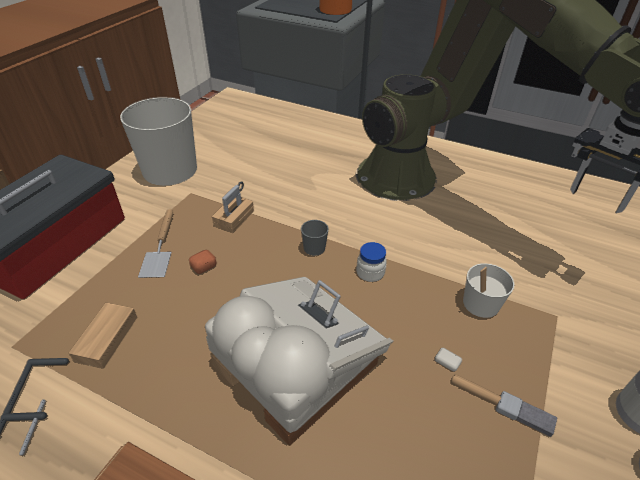

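View pics/side0.png

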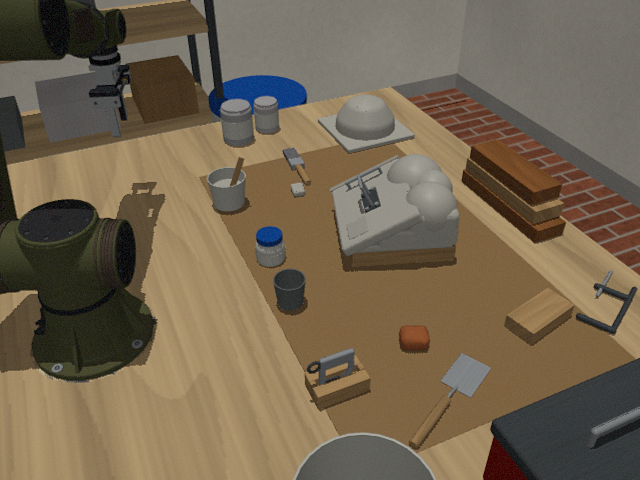

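The scene picture shows the hook in the rest at about (233,205) and the eye at (322,300). In the side picture they are at (337,368) and (368,195). I'll enlarge both areas.

```bash
python3 - <<'E'
from h import *
s=cv2.imread("pics/scene0.png");d=cv2.imread("pics/side0.png")
def c(im,x,y): return cv2.resize(im[y:y+60,x:x+80],(400,300),interpolation=cv2.INTER_CUBIC)
cv2.imwrite("pics/c1.png",np.vstack([np.hstack([c(s,195,175),c(s,285,270)]),np.hstack([c(d,297,340),c(d,328,165)])]))
S=model("scene");D=model("side")
for a,b in [((234,195),(337,367)),((323,292),(365,185)),((314,225),(290,275)),((372,250),(269,236))]: print(tri((S,a),(D,b)))
E
```

```text
(array([ 0.40455962, -0.34339559,  0.0712612 ]), [0.0076761094523235835, 0.007676109452323607])
(array([0.67775085, 0.06414045, 0.15846254]), [0.002574785556853347, 0.0025747855568533664])
(array([ 0.42227242, -0.08198518,  0.08066768]), [0.0015377136120839, 0.0015377136120836065])
(array([0.43283667, 0.08034938, 0.07144987]), [0.002083844114052465, 0.002083844114052365])
```

View pics/c1.png

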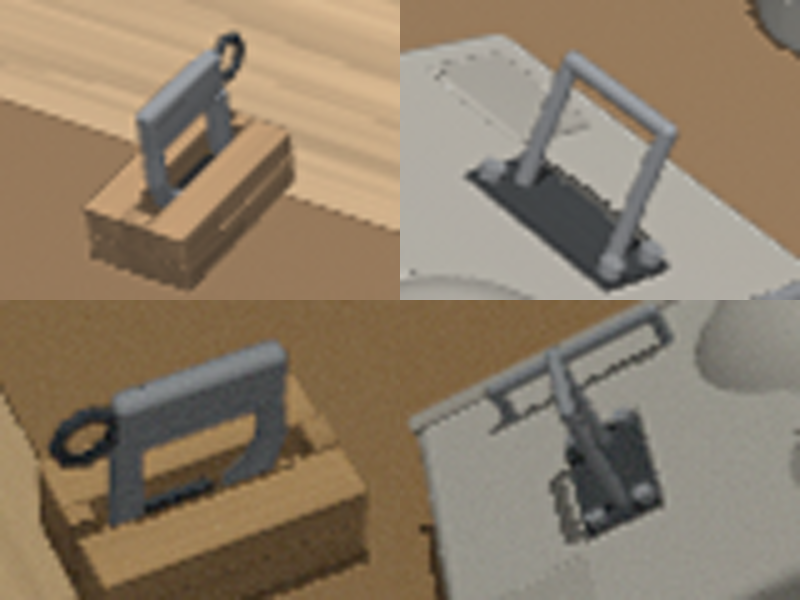

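The crops show all the features I need:
- **Scene view of the hook:** spine top at tile (217,57) to (145,116), with the ring on the robot side.
- **Side view of the hook:** spine top at (117,98) to (282,50).
- **Eye:** bar corners at scene tile (173,57) and (272,130), and at side tile (155,53) far and (167,108) near.

```bash
python3 - <<'E'
from h import *
S=model("scene");D=model("side")
f=lambda o,p:(o[0]+(p[0]+.5)/5-.5,o[1]+(p[1]+.5)/5-.5)
h=lambda p:f((195,175),p);e=lambda p:f((285,270),p);hd=lambda p:f((297,340),p);ed=lambda p:f((328,165),p)
P={}
for n,a,b in [("hinge",h((214,57)),hd((117,98))),("nose",h((145,118)),hd((282,49))),("restL",h((90,212)),hd((366,192))),
 ("eR",e((172,57)),ed((167,108))),("eL",e((272,130)),ed((155,53))),("fR",e((125,182)),ed((225,198))),("fL",e((210,262)),ed((225,198)))]:
    P[n],r=tri((S,a),(D,b)); print(n,P[n].round(4),r[0]*1e3)
for a,b in (("hinge","nose"),("eR","eL")):
    v=P[b]-P[a];print(np.linalg.norm(v),np.degrees(np.arctan2(v[1],v[0])),(P[a]+P[b])/2)
# rest corners top plane
for q in ((90,212),(186,238),(292,128)): print(plane(S,h(q),.038))
# foot of the legs in scene via flank: eye direction check
for nm,y in(("scene",None),): print(model("wrist"))
E
```

```text
hinge [ 0.3811 -0.3365  0.0925] 0.071587990212591
nose [ 0.4457 -0.3392  0.0926] 1.5195561537514453
restL [ 0.4678 -0.3692  0.033 ] 1.5382301340878342
eR [0.6607 0.0488 0.1677] 0.6104637440581372
eL [0.6783 0.0988 0.1664] 2.3144621628951367
fR [0.6881 0.0402 0.1141] 2.187160730730229
fL [0.7006 0.077  0.0915] 10.248752953869626
0.06464818687823001 -2.394323031932058 [ 0.41341468 -0.33788238  0.09255905]
0.052975187071044025 70.67552905693537 [0.66948809 0.07381086 0.16703643]
[ 0.47113091 -0.36420319  0.038     ]
[ 0.46581106 -0.30555945  0.038     ]
[ 0.35770327 -0.30638019  0.038     ]
(array([[330.59881699,   0.        , 322.80324807],
       [  0.        , 330.59881699, 243.44726091],
       [  0.        ,   0.        ,   1.        ]]), array([[ 0.33297523,  0.94293487, -0.00114758],
       [ 0.90535031, -0.31936247,  0.27990789],
       [ 0.26356841, -0.09424136, -0.96002618]]), array([-0.55031341, -0.02838194,  0.39308273]))
```

play_rows([
  [0,0,0,0,0,-6.47,-1],
  [0,0,0,0,0,-6.47,-1],
  [0,0,0,0,0,-6.47,-1],
  [-0.0169,-0.03,-0.0032,0,0,0,-1],
  [-0.0169,-0.03,-0.0032,0,0,0,-1],
  [-0.0169,-0.03,-0.0032,0,0,0,-1],
  [-0.0169,-0.03,-0.0032,0,0,0,-1],
  [-0.0169,-0.03,-0.0032,0,0,0,-1],
  [-0.0169,-0.03,-0.0032,0,0,0,-1],
  [-0.0169,-0.03,-0.0032,0,0,0,-1],
  [-0.0169,-0.03,-0.0032,0,0,0,-1],
  [-0.0169,-0.03,-0.0032,0,0,0,-1],
  [-0.0169,-0.03,-0.0032,0,0,0,-1],
  [-0.0169,-0.03,-0.0032,0,0,0,-1],
  [-0.0169,-0.03,-0.0032,0,0,0,-1],
  [-0.0169,-0.03,-0.0032,0,0,0,-1],
  [-0.0169,-0.03,-0.0032,0,0,0,-1],
])

```text
time_s: 1.52
ee_pos: [0.4198, 0.097, 0.2504]
eef_rot: [3.142, -0.0, 3.141]
force: [0.2, 0.9, 0.4]
grip_width: 0.0941
grip_force: 0.0
```

play_rows([
  [0.0007,-0.031,0.002,0,0,0,-1],
  [0.0007,-0.031,0.002,0,0,0,-1],
  [0.0007,-0.031,0.002,0,0,0,-1],
  [0.0007,-0.031,0.002,0,0,0,-1],
  [0.0007,-0.031,0.002,0,0,0,-1],
  [0.0007,-0.031,0.002,0,0,0,-1],
  [0.0007,-0.031,0.002,0,0,0,-1],
  [0.0007,-0.031,0.002,0,0,0,-1],
  [0.0007,-0.031,0.002,0,0,0,-1],
  [0.0007,-0.031,0.002,0,0,0,-1],
  [0.0007,-0.031,0.002,0,0,0,-1],
  [0.0007,-0.031,0.002,0,0,0,-1],
  [0.0007,-0.031,0.002,0,0,0,-1],
  [0.0007,-0.031,0.002,0,0,0,-1],
  [0,0,0,0,0,0,-1],
  [0,0,0,0,0,0,-1],
])

```text
time_s: 2.85
ee_pos: [0.4091, -0.3361, 0.2214]
eef_rot: [3.141, -0.001, 3.14]
force: [0.1, 0.9, -0.7]
grip_width: 0.0938
grip_force: 0.0
```

```bash
python3 - <<'E'
from h import *
o=ctrl.get_obs();print(o['time_s'],o['ee_pos'],o['eef_rot'],o['qpos'],o['force'])
M=model("wrist");im=ctrl.camera("wrist");np.savez("w1.npz",K=M[0],r=M[1],t=M[2])
cv2.imwrite("pics/w1.png",im)
for p in ((.381,-.337,.096),(.4457,-.339,.096)):print(proj(M,p))
E
```

```text
2.85 [ 0.40905361 -0.33607682  0.22137032] [ 3.14050508e+00 -1.16044933e-03  3.13954294e+00] [-7.56958724e-01  2.42571395e-01  1.55619239e+00 -3.12968140e-06
  1.34441929e+00 -2.32570400e+00] [ 0.08168385  0.90457229 -0.68652945]
[320.54979018 207.62014838]
[318.82268658 272.59085359]
```

View pics/w1.png

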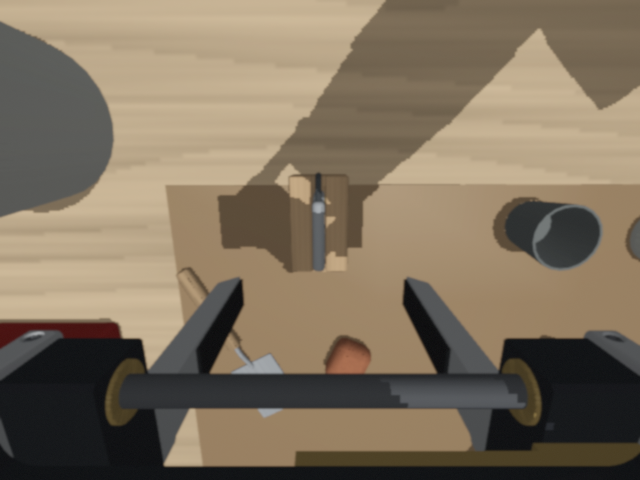

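The wrist view shows the hook's spine running from (318,203) to (319,271), with the ring at the top and the rest parallel to it. The projected points agree within about 4 px.

```bash
python3 - <<'E'
from h import *
z=np.load("w1.npz");M=(z['K'],z['r'],z['t']);im=cv2.imread("pics/w1.png")
g=cv2.cvtColor(im,cv2.COLOR_BGR2HSV)
m=(g[...,1]<70)
for r in range(198,278,5):
    c=np.where(m[r,300:340])[0]+300; print(r,c.min() if len(c) else 0,c.max() if len(c) else 0)
for uv in ((318.5,201),(319,271)):print(plane(M,uv,.096))
for uv in ((290,176),(348,176),(291,271),(347,271)):print(plane(M,uv,.038))
S=model("scene");D=model("side");f=lambda o,p:(o[0]+(p[0]+.5)/5-.5,o[1]+(p[1]+.5)/5-.5)
for n,a,b,w in (("hinge",f((195,175),(214,57)),f((297,340),(117,98)),(318.5,201)),("nose",f((195,175),(145,118)),f((297,340),(282,49)),(319,271))):
    print(n,tri((S,a),(D,b),(M,w)),tri((D,b),(M,w)))
E
```

```text
198 312 324
203 312 324
208 311 325
213 312 325
218 312 324
223 312 324
228 312 325
233 312 325
238 312 325
243 312 325
248 312 325
253 312 325
258 312 324
263 312 324
268 313 324
273 0 0
[ 0.37480112 -0.33887123  0.096     ]
[ 0.44402583 -0.33881522  0.096     ]
[ 0.35666403 -0.3702044   0.038     ]
[ 0.35683654 -0.30756589  0.038     ]
[ 0.46613303 -0.37235352  0.038     ]
[ 0.46633251 -0.30670479  0.038     ]
hinge (array([ 0.37856716, -0.3380061 ,  0.09187186]), [0.0013007082557816697, 0.0027824727244059565, 0.0032195494212498327]) (array([ 0.3771539 , -0.33943507,  0.09652518]), [0.002471246315538491, 0.002471246315538497])
nose (array([ 0.44560469, -0.3390926 ,  0.09252962]), [0.0013792229614739517, 0.0016675912144040917, 0.0003302428591846471]) (array([ 0.44686577, -0.33891985,  0.0904973 ]), [0.0006854340882565416, 0.0006854340882565147])
```

play_rows([
  [-0.002,-0.003,0.02,0,0,0,-1],
  [0,0,0.03,0,0,0,-1],
  [0,0,0.03,0,0,0,-1],
  [0,0,0.03,0,0,0,-1],
  [0,0,0.02,0,0,0,-1],
  [0,0,0.0205,0,0,0,-1],
  [0,0,0,0,0,0,-1],
  [0,0,0,0,0,0,-1],
])

```text
time_s: 3.57
ee_pos: [0.4117, -0.3373, 0.0719]
eef_rot: [3.141, -0.001, -3.141]
force: [-0.7, 0.1, -0.2]
grip_width: 0.0937
grip_force: 0.0
```

play_rows([
  [0,0,0,0,0,0,1],
  [0,0,0,0,0,0,1],
  [0,0,0,0,0,0,1],
  [0,0,0,0,0,0,1],
  [0,0,0,0,0,0,1],
  [0,0,0,0,0,0,1],
  [0,0,0,0,0,0,1],
  [0,0,0,0,0,0,1],
  [0,0,0,0,0,0,1],
  [0,0,0,0,0,0,1],
], force=50)

```text
time_s: 4.4
ee_pos: [0.4115, -0.3383, 0.0717]
eef_rot: [3.142, -0.0, 3.142]
force: [0.8, 1.5, 0.2]
grip_width: 0.0307
grip_force: 0.0
```

play_rows([
  [0,0,0,0,0,0,1],
  [0,0,0,0,0,0,1],
  [0,0,0,0,0,0,1],
  [0,0,0,0,0,0,1],
  [0,0,0,0,0,0,1],
  [0,0,0,0,0,0,1],
  [0,0,0,0,0,0,1],
  [0,0,0,0,0,0,1],
])

```text
time_s: 5.07
ee_pos: [0.4116, -0.3385, 0.0718]
eef_rot: [-3.141, 0.0, 3.142]
force: [-1.1, -4.4, -1.8]
grip_width: 0.0119
grip_force: 49.8
```

play_rows([
  [0,0,-0.01,0,0,0,1],
  [0,0,-0.02,0,0,0,1],
  [0,0,-0.03,0,0,0,1],
  [0,0,-0.03,0,0,0,1],
  [0,0,-0.03,0,0,0,1],
  [0,0,-0.035,0,0,0,1],
  [0,0,-0.035,0,0,0,1],
])

```text
time_s: 5.65
ee_pos: [0.4111, -0.3373, 0.2628]
eef_rot: [3.139, -0.001, -3.141]
force: [-0.3, -0.9, -3.3]
grip_width: 0.0116
grip_force: 49.9
```

play_rows([
  [-0.0092,0.0307,-0.003,0,0,0,1],
  [-0.0092,0.0307,-0.003,0,0,0,1],
  [-0.0092,0.0307,-0.003,0,0,0,1],
  [-0.0092,0.0307,-0.003,0,0,0,1],
  [-0.0092,0.0307,-0.003,0,0,0,1],
  [-0.0092,0.0307,-0.003,0,0,0,1],
  [-0.0092,0.0307,-0.003,0,0,0,1],
  [-0.0092,0.0307,-0.003,0,0,0,1],
  [-0.0092,0.0307,-0.003,0,0,0,1],
  [-0.0092,0.0307,-0.003,0,0,0,1],
  [-0.0092,0.0307,-0.003,0,0,0,1],
  [-0.0092,0.0307,-0.003,0,0,0,1],
  [0,0,0,0,0,6.43,1],
  [0,0,0,0,0,6.43,1],
  [0,0,0,0,0,6.43,1],
  [0,0,0,0,-7,0,1],
  [0,0,0,0,-7,0,1],
  [0,0,0,0,-7,0,1],
  [0,0,0,0,-7,0,1],
  [0,0,0,0,0,0,1],
])

```text
time_s: 7.32
ee_pos: [0.5194, 0.0311, 0.2958]
eef_rot: [-3.141, 0.491, 2.807]
force: [-1.1, 0.0, -3.6]
grip_width: 0.0117
grip_force: 49.9
```

```bash
python3 - <<'E'
from h import *
o=ctrl.get_obs();print(o['time_s'],o['ee_pos'],np.degrees(o['eef_rot']),o['qpos'],o['force'],o['grip_width'])
M=model("wrist");im=ctrl.camera("wrist");np.savez("w2.npz",K=M[0],r=M[1],t=M[2])
cv2.imwrite("pics/w2.png",im)
for p in ((.6607,.0488,.1677),(.6783,.0988,.1664)):print(proj(M,p))
E
```

```text
7.3167 [0.51937001 0.03106855 0.2957777 ] [-179.96297616   28.12875757  160.82719447] [ 0.09095973 -0.0751503   1.80154303 -0.23800569  0.97566952 -1.05527668] [-1.08449538  0.00648467 -3.5972405 ] 0.011704944236319282
[377.79974674 269.82324748]
[424.0684758  269.07438289]
```

View pics/w2.png

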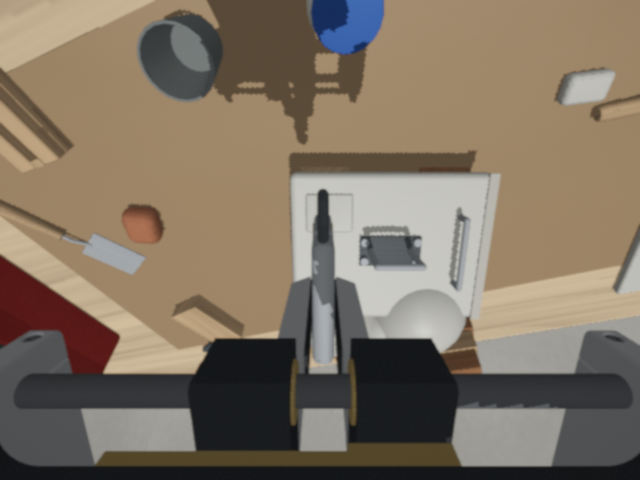

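The mould appears square to the image, which confirms the yaw. The eye's bar is near (372,267) to (424,268), 2 to 5 px from the prediction. I'll take a second wrist view 100 mm along tool y.

play_rows([
  [0,0.025,0,0,0,0,1],
  [0,0.025,0,0,0,0,1],
  [0,0.025,0,0,0,0,1],
  [0,0.025,0,0,0,0,1],
  [0,0,0,0,0,0,1],
  [0,0,0,0,0,0,1],
])

```text
time_s: 7.87
ee_pos: [0.5553, 0.1253, 0.297]
eef_rot: [-3.14, 0.484, 2.806]
force: [-0.8, 0.5, -3.3]
grip_width: 0.0118
grip_force: 49.9
```

```bash
python3 - <<'E'
from h import *
o=ctrl.get_obs();print(o['time_s'],o['ee_pos'],np.degrees(o['eef_rot']))
M=model("wrist");im=ctrl.camera("wrist");np.savez("w3.npz",K=M[0],r=M[1],t=M[2])
cv2.imwrite("pics/w3.png",im)
a,b=[proj(M,p) for p in ((.6607,.0488,.1677),(.6783,.0988,.1664))];print(a,b)
w2=cv2.imread("pics/w2.png")
def c(im,x,y): x,y=int(x),int(y);print(x,y);return cv2.resize(im[y:y+60,x:x+80],(800,600)[:1]+(600,),interpolation=cv2.INTER_CUBIC)[::1]
m=(a+b)/2
t=[cv2.resize(c(w2,352,228),(400,300),interpolation=cv2.INTER_AREA),cv2.resize(c(im,m[0]-45,m[1]-38),(400,300),interpolation=cv2.INTER_AREA)]
cv2.imwrite("pics/c2.png",np.hstack(t))
E
```

```text
7.8667 [0.55525268 0.12530214 0.29695688] [-179.90805403   27.75574753  160.79352261]
[289.41643777 268.37791005] [336.05272864 267.63377646]
352 228
267 230
```

View pics/c2.png

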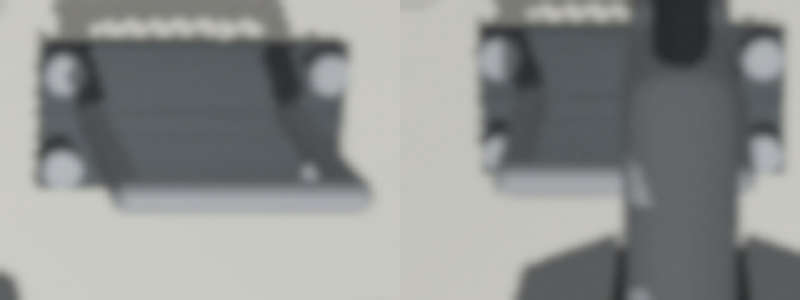

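In the left tile the bar's outer ends are at (114,197) and (371,197). In the right tile they are at (93,180) and (353,180), partly behind the hook.

```bash
python3 - <<'E'
from h import *
L=lambda n:(lambda z:(z['K'],z['r'],z['t']))(np.load(n))
A,B=L("w2.npz"),L("w3.npz");S=model("scene");D=model("side")
f=lambda o,p:(o[0]+(p[0]+.5)/5-.5,o[1]+(p[1]+.5)/5-.5)
E={}
for n,a,b,s in (("R",(114,197),(93,180),(172,57)),("L",(371,197),(353,180),(272,130))):
    a=f((352,228),a);b=f((267,230),b);s=f((285,270),s)
    print(n,tri((A,a),(B,b)));E[n],r=tri((A,a),(B,b),(S,s));print(E[n],r)
v=E["L"]-E["R"];m=(E["L"]+E["R"])/2;print(np.linalg.norm(v),np.degrees(np.arctan2(v[1],v[0])),m)
m2=[tri((A,f((352,228),(242.5,197))),(B,f((267,230),(223,180)))),tri((A,f((352,228),(242.5,197))),(B,f((267,230),(223,180))),(S,f((285,270),(222,94)))),tri((A,f((352,228),(242.5,197))),(B,f((267,230),(223,180))),(S,f((285,270),(222,94))),(D,f((328,165),(161,80))))]
print(m2)
# mould yaw from flank front edge corners in w2 (same height)
c=[plane(A,uv,.063) for uv in((292,173),(497,175))];v=c[1]-c[0];print(c,np.linalg.norm(v),np.degrees(np.arctan2(v[1],v[0])))
im=cv2.imread("pics/w2.png");g=cv2.cvtColor(im,cv2.COLOR_BGR2HSV);w=((g[...,1]<40)&(g[...,2]>150))
e=[(x,np.where(w[140:230,x])[0].min()+140) for x in range(345,485,10) if w[140:230,x].any()]
p=np.polyfit(*np.array(e).T,1);print(p)
c=[plane(A,(x,np.polyval(p,x)),.063) for x in(350,480)];v=c[1]-c[0];print(np.degrees(np.arctan2(v[1],v[0])))
E
```

```text
R (array([0.65472043, 0.04622472, 0.16773356]), [4.882738873074118e-05, 4.882738873068358e-05])
[0.65729732 0.04622057 0.16500648] [0.00046793478633376414, 0.0013312496016923356, 0.0017297768525890327]
L (array([0.67536878, 0.10109773, 0.16641838]), [4.0399577994275214e-05, 4.039957799421399e-05])
[0.67580912 0.10068204 0.16615028] [0.0004618975412052505, 0.0003006312408427414, 0.0007578033969479432]
0.057533006324925036 71.22678122080292 [0.66655322 0.0734513  0.16557838]
[(array([0.66502643, 0.07359104, 0.16707069]), [4.4568162935199564e-05, 4.456816293497839e-05]), (array([0.66678078, 0.07359447, 0.16535177]), [0.00014629474313297708, 0.0007015177341219603, 0.0007782893642224038]), (array([0.66822058, 0.07341385, 0.16551158]), [0.0009223568889071987, 0.001326870035736497, 0.0014587954036984572, 0.002606840596724636])]
[array([ 0.56962931, -0.02616802,  0.063     ]), array([0.65597617, 0.21301483, 0.063     ])] 0.2542915923936098 70.15002541180385
[1.09521584e-17 1.75000000e+02]
70.7979697701994
```

play_rows([
  [-0.0117,-0.003,0.005,0,0,0,1],
  [-0.0117,-0.003,0.005,0,0,0,1],
  [-0.0117,-0.003,0.005,0,0,0,1],
  [-0.0116,-0.003,0.005,0,0,0,1],
  [0,0,0.02,0,0,0,1],
  [0,0,0.02,0,0,0,1],
  [0,0,0.02,0,0,0,1],
  [0,0,0.015,0,0,0,1],
  [0,0,0.006,0,0,0,1],
  [0,0,0,0,0,0,1],
  [0,0,0,0,0,0,1],
])

```text
time_s: 8.83
ee_pos: [0.6351, 0.0834, 0.231]
eef_rot: [3.142, 0.489, 2.804]
force: [-1.4, 0.3, -3.4]
grip_width: 0.0117
grip_force: 49.9
```

```bash
python3 - <<'E'
from h import *
o=ctrl.get_obs();print(o['time_s'],o['ee_pos'],np.degrees(o['eef_rot']),o['force'])
t=[]
for n in("scene","side"):
    M=model(n);im=ctrl.camera(n);cv2.imwrite(f"pics/{n}1.png",im)
    a=proj(M,(.667,.0735,.176));x,y=int(a[0])-40,int(a[1])-45;print(n,x,y)
    t.append(cv2.resize(im[y:y+80,x:x+80],(400,400),interpolation=cv2.INTER_CUBIC))
    Rh=R.from_euler('xyz',o['eef_rot']).as_matrix()@np.diag([-1,1,-1])
    for p in ((-35,0,76),(35,0,76),(-36,0,0),(16.5,0,0)):
        q=proj(M,o['ee_pos']+Rh@((np.array(p)-[.5,0,51.8])/1e3)); print(p,((q-[x,y])*5).round())
    for yy in(-.026,.026):
        q=proj(M,np.array([.667,.0735,.166])+yy*np.array([.3289,.9444,0]));print('eye',((q-[x,y])*5).round())
cv2.imwrite("pics/c3.png",np.hstack(t))
E
```

```text
8.8333 [0.63506091 0.08339217 0.23098902] [179.99804704  28.00763722 160.67005494] [-1.43116409  0.32320776 -3.43029267]
scene 288 239
(-35, 0, 76) [343.  22.]
(35, 0, 76) [235.  36.]
(-36, 0, 0) [273. 186.]
(16.5, 0, 0) [193. 204.]
eye [156. 210.]
eye [251. 281.]
side 318 132
(-35, 0, 76) [ 44. 128.]
(35, 0, 76) [178.  59.]
(-36, 0, 0) [117. 247.]
(16.5, 0, 0) [214. 198.]
eye [209. 274.]
eye [194. 217.]
```

View pics/c3.png

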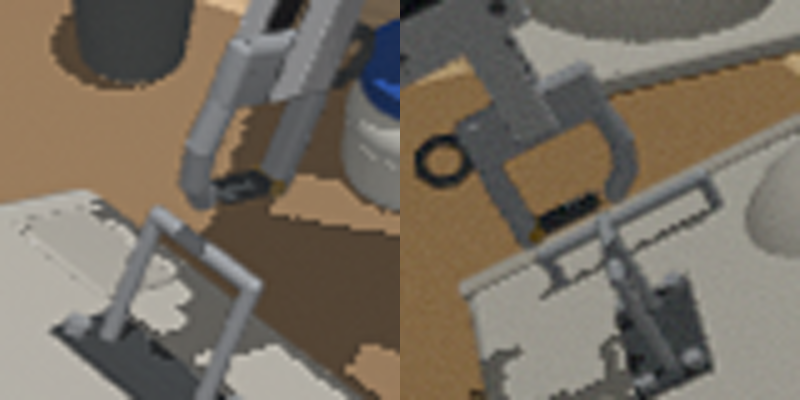

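The crops show the hook squarely above the bar with the mouth facing it. The bar sits 2 to 4 mm off in hook y and about 1.5 mm off in hook x, so I'll trim those and then press.

play_rows([
  [-0.0015,0.0025,0,0,0,0,1],
  [0,0,0.01,0,0,0,1],
  [0,0,0.005,0,0,0,1],
  [0,0,0.004,0,0,0,1],
  [0,0,0.004,0,0,0,1],
  [0,0,0.004,0,0,0,1],
  [0,0,0.003,0,0,0,1],
  [0,0,0.003,0,0,0,1],
  [0,0,0,0,0,0,1],
], force=60)

```text
time_s: 9.68
ee_pos: [0.6516, 0.0807, 0.2019]
eef_rot: [3.141, 0.489, 2.805]
force: [-3.5, 0.3, 0.5]
grip_width: 0.0113
grip_force: 59.9
```

play_rows([
  [0,0,0.003,0,0,0,1],
  [0,0,0.003,0,0,0,1],
  [0,0,0.003,0,0,0,1],
  [0,0,0.003,0,0,0,1],
])

```text
time_s: 10.02
ee_pos: [0.6567, 0.0789, 0.1911]
eef_rot: [-3.142, 0.488, 2.805]
force: [-5.0, 1.6, 1.1]
grip_width: 0.0117
grip_force: 59.9
```

play_rows([
  [0,0,0.003,0,0,0,1],
  [0,0,0.003,0,0,0,1],
  [0,0,0.003,0,0,0,1],
  [0,0,0,0,0,0,1],
])

```text
time_s: 10.35
ee_pos: [0.6605, 0.0771, 0.182]
eef_rot: [-3.14, 0.487, 2.805]
force: [0.4, -0.5, -3.1]
grip_width: 0.0113
grip_force: 60.0
```

play_rows([
  [0,0,0.002,0,0,0,1],
  [0,0,0.002,0,0,0,1],
  [0,0,0,0,0,0,1],
])

```text
time_s: 10.6
ee_pos: [0.6626, 0.0766, 0.1796]
eef_rot: [-3.141, 0.488, 2.805]
force: [0.4, 0.1, -3.8]
grip_width: 0.0117
grip_force: 60.0
```

The pressing force fell back to the bare hook weight, so the gate has passed the bar. I'll check before letting go.

```bash
cat > look.py <<'E'
import sys
from h import *
t=[]
for n in("scene","side"):
    M=model(n);im=ctrl.camera(n)
    a=proj(M,(.667,.0735,.176));x,y=int(a[0])-40,int(a[1])-45
    t.append(cv2.resize(im[y:y+80,x:x+80],(400,400),interpolation=cv2.INTER_CUBIC))
cv2.imwrite(f"pics/{sys.argv[1]}.png",np.hstack(t));o=ctrl.get_obs();print(o['time_s'],o['force'],o['qpos'])
E
python3 look.py c4
```

```text
10.7 [ 0.56600995  0.20252477 -2.06754561] [ 0.14946337  0.36439098  1.57313063 -0.31414061  0.78970367 -0.90925365]
```

View pics/c4.png

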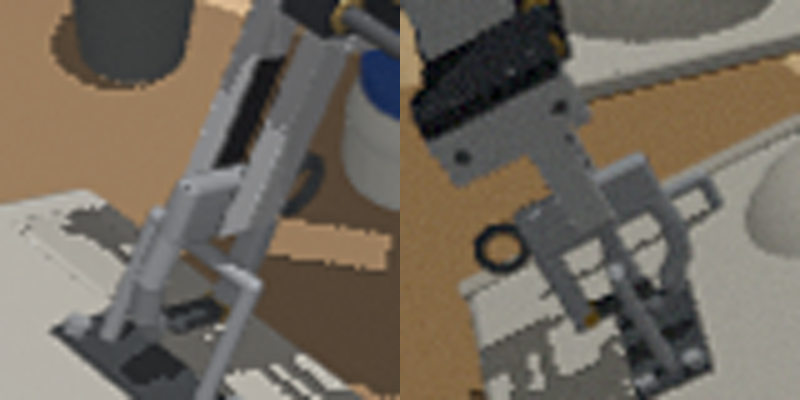

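The bar is inside the loop and the gate is shut across the bottom. Releasing now.

play_rows([
  [0,0,0,0,0,0,-1],
  [0,0,0,0,0,0,-1],
  [0,0,0,0,0,0,-1],
  [0,0,0,0,0,0,-1],
  [0,0,0,0,0,0,-1],
  [0,0,0,0,0,0,-1],
  [0,0,0,0,0,0,-1],
  [0,0,0,0,0,0,-1],
  [0,0,0,0,0,0,-1],
  [0,0,0,0,0,0,-1],
  [0,0,0,0,0,0,-1],
  [0,0,0,0,0,0,-1],
  [0,0,0,0,0,0,-1],
  [0,0,0,0,0,0,-1],
  [0,0,0,0,0,0,-1],
  [0,0,0,0,0,0,-1],
])

```text
time_s: 12.03
ee_pos: [0.6625, 0.0768, 0.18]
eef_rot: [3.142, 0.489, 2.805]
force: [-0.5, -0.5, -0.4]
grip_width: 0.0938
grip_force: 0.0
```

play_rows([
  [0,0,-0.01,0,0,0,-1],
  [0,0,-0.02,0,0,0,-1],
  [0,0,-0.025,0,0,0,-1],
  [0,0,-0.025,0,0,0,-1],
  [0,0,-0.025,0,0,0,-1],
  [0,0,-0.025,0,0,0,-1],
  [0,0,-0.01,0,0,0,-1],
  [0,0,0,0,0,0,-1],
  [0,0,0,0,0,0,-1],
  [0,0,0,0,0,0,-1],
  [0,0,0,0,0,0,-1],
  [0,0,0,0,0,0,-1],
  [0,0,0,0,0,0,-1],
  [0,0,0,0,0,0,-1],
  [0,0,0,0,0,0,-1],
  [0,0,0,0,0,0,-1],
  [0,0,0,0,0,0,-1],
  [0,0,0,0,0,0,-1],
  [0,0,0,0,0,0,-1],
  [0,0,0,0,0,0,-1],
])

```text
time_s: 13.7
ee_pos: [0.6005, 0.0985, 0.3036]
eef_rot: [3.142, 0.489, 2.805]
force: [-0.6, 0.3, -0.4]
grip_width: 0.0941
grip_force: 0.0
```

```bash
python3 look.py c5; python3 look.py c6; python3 -c "
import cv2;print(cv2.absdiff(cv2.imread('pics/c5.png'),cv2.imread('pics/c6.png')).mean())"
```

```text
13.8 [ 0.09370728 -0.13673912  0.69726729] [ 0.2112464   0.1440083   1.55651901 -0.28865274  1.03372972 -0.92577573]
13.9 [ 0.12213267  0.12480395 -0.06216558] [ 0.21128119  0.14397816  1.5565454  -0.28866148  1.03375102 -0.92575477]
1.27526875
```

View pics/c6.png

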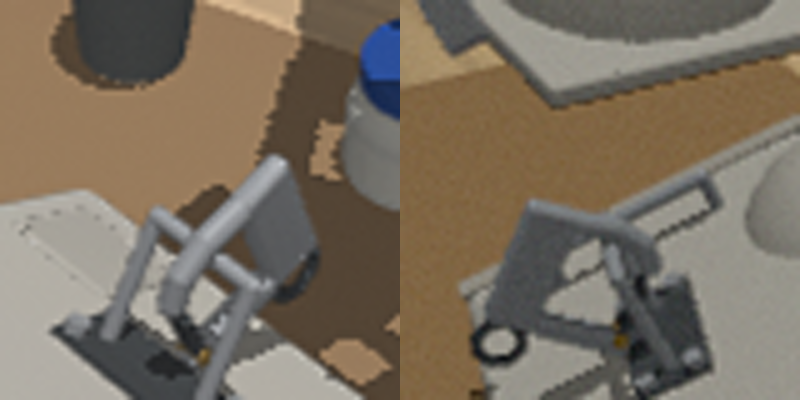

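The hook is captive with its gate shut. It has tipped forward so that its hinge end leans on the plaster. I'll wait a moment, confirm it is still, and hand in.

play_rows([
  [0,0,0,0,0,0,-1],
  [0,0,0,0,0,0,-1],
  [0,0,0,0,0,0,-1],
  [0,0,0,0,0,0,-1],
  [0,0,0,0,0,0,-1],
  [0,0,0,0,0,0,-1],
  [0,0,0,0,0,0,-1],
  [0,0,0,0,0,0,-1],
  [0,0,0,0,0,0,-1],
  [0,0,0,0,0,0,-1],
  [0,0,0,0,0,0,-1],
  [0,0,0,0,0,0,-1],
])

```text
time_s: 14.9
ee_pos: [0.6005, 0.0985, 0.3036]
eef_rot: [3.142, 0.489, 2.805]
force: [0.1, -0.1, -0.4]
grip_width: 0.094
grip_force: 0.0
```

```bash
python3 look.py c7; python3 -c "
import cv2
d=cv2.absdiff(cv2.imread('pics/c7.png'),cv2.imread('pics/c6.png'));print(d.mean(),d.max())
assert d.mean()<1.8
from station import ctrl;print(ctrl.hand_in())"
```

```text
15.0 [-0.44147049 -0.44343662  0.46575498] [ 0.2112874   0.14403134  1.55650935 -0.28866422  1.03376553 -0.92577524]
1.27125625 15
the job is handed in; nothing more can be done
None
```

I handed in the job at about 15 s: the hook is captive on the tall eye with its gate shut, released and still (leaning on the plaster at its hinge end), and the arm is clear; no verdict came back.

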